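# Offer the trackball's ball in its dish, handle first

## Task

The ball of the trackball has been taken out and lies in the small handled dish. Grip the dish by its round body, lift it gently straight up until it is at least 10 cm clear of the desk, and only then turn it smoothly a quarter turn so that its handle points at the middle of the keyboard of the colleague opposite, keeping the dish level and the ball resting in its middle all the while and leaving the other things on the desk alone. Finish still holding the dish there in the air, level and still, handle towards the colleague, ready to be taken.

Things in the scene. Friction and masses are not known exactly. Their poses are not given: they have to be found in the camera images.
- dish_mid (a point): middle (on its axis, 17 mm above its underside) of a small loose white ceramic dish on the desk: round, 66 mm outer diameter, 34 mm high, outer side upright from 13 mm up to the rim. Axes: x along the handle, outwards; z up out of the dish. At the start the handle points to the robot's left, about a quarter turn anticlockwise (from above) of the direction to the keyboard
- dish: the same dish, about 160 g; origin at the centre of its underside, axes as above. Foot ring 48 mm across. Inside shallowly dished (58 mm across, lowest in the middle, 24 mm above the underside), so the ball settles in the middle. One flat straight handle, 14 mm wide, 8 mm thick, 22 to 31 mm above the underside, reaches to 97 mm from the dish's axis
- ball_center (a point): centre of the loose grey ball, 34 mm in diameter, about 33 g, that rests in the middle of the dish; its centre is 41 mm above the dish's underside and its top 58 mm (24 mm above the rim). It rolls easily
- ball: the same ball (origin on its surface, turning with it: use ball_center)
- keyboard_mid (a point): middle of the top of the colleague's dark computer keyboard (435 x 135 mm, 14 mm high, keys to 18 mm), fixed on the desk beyond the dish, about 0.26 m from it. Axes: x points to the colleague (away from the robot), y along the keyboard. A yellow round mouse pad with a mouse lies by its +y end, an office chair stands behind it
- trackball: bystander: the black trackball, 140 mm x 86 mm, 39 mm high, with an empty socket in its top, 15 to 19 cm from the dish on the side away from the handle; origin at the centre of its underside
- stapler: bystander: black and steel stapler, 135 mm long, 52 mm high, beyond the end of the handle, 22 to 29 cm from the dish; origin at the centre of its underside
- mug: bystander: white mug, 78 mm across, 90 mm high, more than 30 cm from the dish; origin at the centre of its underside
- binder_clip: bystander: small steel binder clip, 32 mm wide, 14 mm high, 10 to 16 cm from the dish, on the keyboard side of its handle; origin at the centre of its underside

How it is judged (in metres and radians):
On the way, in this order (a step that is already met when the one before it is completed fails the run):
1. the dish has been lifted clear of the desk, its handle not yet turned to the colleague (height (world z) of dish_mid above 0.075 m), for 0.1 s.
2. in the air, the handle has been turned to point at the keyboard's middle (height (world z) of dish_mid above 0.075 m and x of keyboard_mid in the frame of dish_mid above 0.12 m and y of keyboard_mid in the frame of dish_mid between -0.05 and 0.05 m and angle between the x axis of dish_mid and the x axis of keyboard_mid, either way round below 0.6 rad), for 0.2 s.
At the end, for the whole second after the job is handed in: The fingers hold the dish, still, level within 5 degrees, its middle at least 95 mm above the desk; the line of the handle points ahead to within 50 mm of the keyboard's middle, which is over 120 mm ahead; the ball rests within 8 mm of the dish's middle (height (world z) of dish_mid above 0.095 m and contact force between dish and the fingers above 1 N and x of keyboard_mid in the frame of dish_mid above 0.12 m and y of keyboard_mid in the frame of dish_mid between -0.05 and 0.05 m and angle between the x axis of dish_mid and the x axis of keyboard_mid, either way round below 0.6 rad and angle between dish_mid's own z axis and vertical below 0.09 rad and horizontal distance between ball_center and dish_mid below 0.008 m and distance between ball_center and dish_mid below 0.03 m and linear speed of dish below 0.03 m/s and angular speed of dish below 0.15 rad/s and linear speed of ball below 0.04 m/s); the arm keeps its last pose, push and grip.
It fails at once if the ball strays more than 13 mm from the middle of the dish, or leaves it (horizontal distance between ball_center and dish_mid above 0.013 m or distance between ball_center and dish_mid above 0.04 m).
It fails at once if the dish is tipped more than 11 degrees (angle between dish_mid's own z axis and vertical above 0.2 rad).
It fails at once if the trackball, stapler, mug or binder clip is shifted more than 20 mm (distance of any of trackball, stapler, mug, binder_clip from where it was at the start of the episode above 0.02 m).
It also fails if it takes over 38 s, if anything falls off the work surface, if the arm or the gripper's body presses on something with over 40 N, if the wrist force passes 120 N, or if a joint passes its speed limit or range.

## Robot

A 6-joint arm with a two-finger parallel gripper is mounted at the origin on the work surface. World frame = base frame: x ahead of the robot, y to its left, z up, the work surface at z = 0. Lengths are in m, angles in degrees, forces in N, time in s.
With the tool pointing down it reaches from about 0.3 to 0.875 m from the base axis. Payload 6.4 kg.
Tool frame: the origin (TCP) lies midway between the tips of the shut fingers; the grasp point (between the pads) lies 19 mm behind it; z points along the fingers, y is the line along which they close (so a half turn about z gives the same grasp; the last joint's range is limited). The gripper opens to 85 mm and grips with 20 to 120 N. Pads are 22 mm wide; open, the fingers measure 114 mm over their backs; the gripper's body (76 mm by 85 mm) begins 54 mm behind the grasp point. The pads swing forward as they close: fully open they stand 13 mm farther back than shut.
Start: joints at [56.476, 10.359, 92.074, -0, 77.567, -11.82], TCP at [0.213, 0.534, 0.231] pointing down, gripper open.
Joint ranges: [-171.53, 171.53], [-51.25, 118.39], [17.06, 147.69], [-65.23, 245.23], [0, 150.52], [-178.68, 178.68]. Speed limits (degrees/s): [147.25, 147.25, 172.46, 180, 180, 180].

## Interface

Orientations are given as [roll, pitch, yaw] about the fixed x, y, z axes, in that order (R = Rz(yaw) Ry(pitch) Rx(roll)).
In Python, from plant import * gives the robot as it stands. The module is installed in compiled form; this text tells all that it offers.
- The arm moves only by the tool carry_out, never from a script. Its argument "moves" is a list of rows, each a list of 7 numbers: the turn, a rotation vector about the tool's x, y, z in rad, then the shift along the tool's x, y, z in m, then the opening, from 0 (shut) to 1 (fully open). In form: [[rx, ry, rz, tx, ty, tz, fingers], ...]. A call has 1 to 20 rows; each row is the pose to reach, as a shift and turn from the pose commanded when the call began, along the tool's axes at that moment; what a row does not reach only later rows make up. A row lasts 1/10 s, in which the tool goes at most 50 mm and 8.59 degrees, less where a joint would pass 70% of its speed; a pose out of reach is approached as far as the arm can. A call with a gripper value outside its range is refused whole. The fingers move at their own pace and stop on an object; the grip force is fixed at half the most. Time passes only in rows, so rows that repeat a pose let the fingers close. It gives the time, the measured TCP pose, the force, the opening and the grip force at its end, in the units of the state.
- read_state(): the state, without advancing time (a new reading comes with each control period).
- read_camera(name): name is "scene" or "side" or "wrist"; returns (picture, depth): 384x512x3 uint8, red, green, blue; 384x512 float32, m along the optical axis (not along the pixel's ray), 0 where there is no reading.
- get_calibration(name): a dict with "fx", "fy", "cx", "cy" (pixels), "dist" ([k1, k2, p1, p2, k3] as OpenCV has them; the pictures are not rectified), "rvec" (rotation vector, rad) and "tvec" (3), from world to camera coordinates, as OpenCV has them; the wrist camera has in their place "T_tool_cam" (4x4, takes a point from camera to tool coordinates, whose origin is the TCP and whose axes are the flange's). Camera axes: x right, y down, z forward; pixel columns grow to the right and rows downward; lengths in m; the calibration is good to about 2 mm. A picture is of the moment at which its call begins: read the wrist's pose just before it. get_calibration takes no time and is no camera call.
- close_job(): hands the job in; it is judged then, once.
The state is a dict: "t": time; "joints": joint angles; "joint_velocities": joint speeds; "tau": joint torques, N m; "position": TCP position; "tcp_rot": TCP orientation; "wrist_force": force on the tool from outside, world axes, zero at the start; "ft_torque": the same for the moment, N m; "opening": finger opening in m; "grasp_force": force on a finger pad.
Only numpy, scipy, OpenCV 4.12 (cv2) and the standard library are available. Lean on these libraries where they do the work, as an engineer would, in place of code of your own. Each camera call takes 0.05 s, during which the arm holds its last target. There are 200 camera calls.

## Working session

There is one attempt and no reset: what is moved stays moved. The work goes in short steps, Python scripts to look and compute and a tool call to move; the robot and the scene stay as the last step left them, time stands still between calls to the robot, and variables do not carry over. Pictures are saved under pics/ and viewed, at most 10 in all, crops included, and the job is handed in when it is done.

Besides the shell and the picture viewer there is one more tool, called after "Call:" as name(argument=value, ...), one argument or row to a line, values as JSON. carry_out: Moves the arm, as the interface text tells. Its arguments: {"type":"object","properties":{"moves":{"type":"array","items":{"type":"array","items":{"type":"number"}}}},"required":["moves"]}

```bash
mkdir -p pics
cat > h.py <<'E'
from plant import *
import numpy as np, cv2
from scipy.spatial.transform import Rotation as R
def cam_pose(name,st=None):
    c=get_calibration(name)
    K=np.array([[c['fx'],0,c['cx']],[0,c['fy'],c['cy']],[0,0,1.]]);d=np.array(c['dist'],float)
    if 'T_tool_cam' in c:
        T=np.eye(4);T[:3,:3]=R.from_euler('xyz',st['tcp_rot'],degrees=True).as_matrix();T[:3,3]=st['position']
        M=T@np.array(c['T_tool_cam'])
    else:
        Rm=cv2.Rodrigues(np.array(c['rvec'],float))[0];M=np.eye(4);M[:3,:3]=Rm.T;M[:3,3]=-Rm.T@np.array(c['tvec'],float).ravel()
    return K,d,M
def ray_plane(px,z,K,d,M):
    p=cv2.undistortPoints(np.array(px,float).reshape(-1,1,2),K,d).reshape(-1,2)
    v=np.c_[p,np.ones(len(p))]@M[:3,:3].T
    o=M[:3,3];return o+v*((z-o[2])/v[:,2])[:,None]
def save(n,im): cv2.imwrite('pics/'+n,im[:,:,::-1])
E
python3 - <<'E'
from h import *
s=read_state();print(s)
for n in('scene','side'):
    im,dp=read_camera(n);save(n+'0.png',im);np.savez('pics/'+n+'0.npz',im=im,dp=dp)
    print(n,cam_pose(n)[2][:3,3].round(3))
print(get_calibration('wrist')['T_tool_cam'])
E
```

```text
{'t': 0.0, 'joints': array([ 5.64765727e+01,  1.04025593e+01,  9.21307632e+01, -1.40043150e-04,
        7.75674763e+01, -1.18195751e+01]), 'joint_velocities': array([-0.01515379,  0.01463404, -0.02498096, -0.13380958, -0.02563153,
       -0.13407754]), 'tau': array([ 2.90143644e-04, -4.44852519e+01, -3.51347136e+01, -2.48004526e-04,
        8.89690215e-03,  1.51720322e-06]), 'position': array([0.21231208, 0.53378081, 0.23038515]), 'tcp_rot': array([-1.79901310e+02, -2.05128757e-02,  1.58296160e+02]), 'wrist_force': array([-0.21127071, -0.24944688, -0.14031745]), 'ft_torque': array([ 0.00403013, -0.0321711 , -0.03095755]), 'grasp_force': 0.0, 'opening': 0.0855534211816027}
scene [ 1.304 -0.271  1.013]
side [ 0.416 -0.685  0.74 ]
[[ 1.04942021e-04 -9.59534333e-01 -2.81591642e-01  7.24146139e-02]
 [ 9.99999994e-01  1.03865735e-04  1.87480070e-05  1.23180316e-03]
 [ 1.12583665e-05 -2.81591642e-01  9.59534339e-01 -1.42826307e-01]
 [ 0.00000000e+00  0.00000000e+00  0.00000000e+00  1.00000000e+00]]
```

View pics/scene0.png

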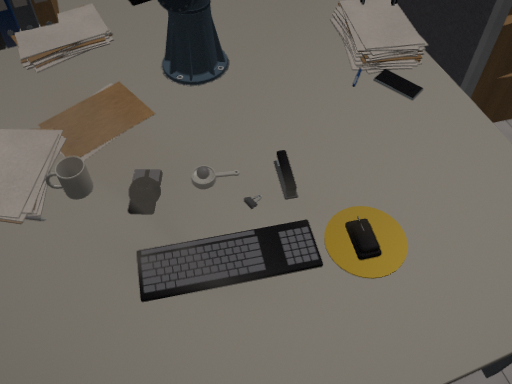

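View pics/side0.png

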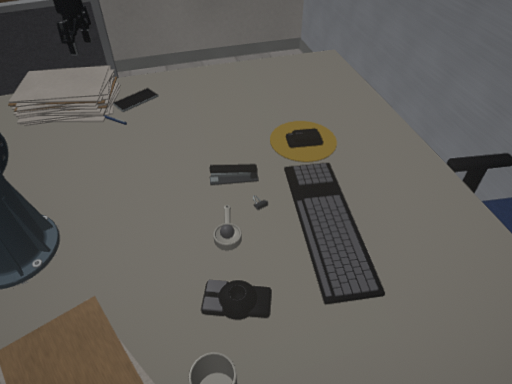

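The scene view shows the dish at about (204,177) with its handle tip at (238,173). The keyboard corners are near (137,250), (308,222), (322,263) and (142,297). The side view shows the dish at (228,237), the handle tip at (227,207), the clip at (261,204), and the keyboard corners at (285,165), (333,162), (382,293) and (325,301).

Run:
```python
from h import *
P={'scene':dict(dish=(204,176),tip=(238,173),clip=(251,202),stap=(287,175),tb=(146,191),kb=[(137,250),(308,222),(322,263),(142,297)]),
'side':dict(dish=(228,236),tip=(227,207),clip=(261,204),stap=(233,174),tb=(237,299),kb=[(285,165),(333,162),(382,293),(325,301)])}
Z=dict(dish=.034,tip=.03,clip=.005,stap=.025,tb=.02,kb=.014)
for n in P:
    c=cam_pose(n)
    for k,v in P[n].items():
        p=ray_plane(v,Z[k],*c); print(n,k,p.round(3).tolist(), p.mean(0).round(3) if k=='kb' else '')
```

```text
scene dish [[0.517, -0.117, 0.034]] 
scene tip [[0.535, -0.027, 0.03]] 
scene clip [[0.62, -0.021, 0.005]] 
scene stap [[0.582, 0.096, 0.025]] 
scene tb [[0.502, -0.273, 0.02]] 
scene kb [[0.667, -0.333, 0.014], [0.734, 0.091, 0.014], [0.852, 0.075, 0.014], [0.793, -0.348, 0.014]] [ 0.762 -0.129  0.014]
side dish [[0.509, -0.124, 0.034]] 
side tip [[0.528, -0.029, 0.03]] 
side clip [[0.619, -0.02, 0.005]] 
side stap [[0.572, 0.092, 0.025]] 
side tb [[0.491, -0.28, 0.02]] 
side kb [[0.727, 0.101, 0.014], [0.865, 0.076, 0.014], [0.791, -0.349, 0.014], [0.667, -0.332, 0.014]] [ 0.762 -0.126  0.014]
```

Call:
carry_out(
  moves=[
    [0, 0, 1.38, -0.522, -0.496, 0.07, 1],
    [0, 0, 1.38, -0.522, -0.496, 0.07, 1],
    [0, 0, 1.38, -0.522, -0.496, 0.07, 1],
    [0, 0, 1.38, -0.522, -0.496, 0.07, 1],
    [0, 0, 1.38, -0.522, -0.496, 0.07, 1],
    [0, 0, 1.38, -0.522, -0.496, 0.07, 1],
    [0, 0, 1.38, -0.522, -0.496, 0.07, 1],
    [0, 0, 1.38, -0.522, -0.496, 0.07, 1],
    [0, 0, 1.38, -0.522, -0.496, 0.07, 1],
    [0, 0, 1.38, -0.522, -0.496, 0.07, 1],
    [0, 0, 1.38, -0.522, -0.496, 0.07, 1],
    [0, 0, 1.38, -0.522, -0.496, 0.07, 1],
    [0, 0, 1.38, -0.522, -0.496, 0.07, 1],
    [0, 0, 1.38, -0.522, -0.496, 0.07, 1],
    [0, 0, 1.38, -0.522, -0.496, 0.07, 1],
    [0, 0, 1.38, -0.522, -0.496, 0.07, 1],
    [0, 0, 1.38, -0.522, -0.496, 0.07, 1],
    [0, 0, 1.38, -0.522, -0.496, 0.07, 1],
    [0, 0, 1.38, -0.522, -0.496, 0.07, 1],
    [0, 0, 1.38, -0.522, -0.496, 0.07, 1],
  ],
)

```text
t: 2.1
position: [0.5141, -0.1186, 0.1616]
tcp_rot: [180.0, 0.0, 79.3]
wrist_force: [-0.5, 0.4, -0.1]
opening: 0.0855
grasp_force: 0.0
```

Run:
```python
from h import *
s=read_state();im,dp=read_camera('wrist');save('w1.png',im);np.savez('pics/w1.npz',im=im,dp=dp,pos=s['position'],rot=s['tcp_rot'])
print(s['t'],s['position'],s['tcp_rot'],s['joints'])
```

```text
2.1 [ 0.51407048 -0.11858709  0.16155195] [1.79982585e+02 2.24228510e-03 7.93154599e+01] [-2.58935846e+01  8.61591943e+00  1.02639426e+02  2.58084313e-03
  6.87272614e+01 -1.52099808e+01]
```

View pics/w1.png

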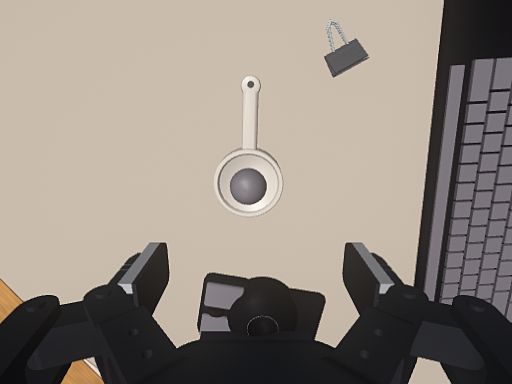

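The wrist view shows the dish rim centred near (248,182) with the ball in its middle. The handle tip is at (251,84), the clip at (345,57), and the trackball lies well below the dish.

```bash
cat > m.py <<'E'
from h import *
def meas(f):
    q=np.load(f);s=dict(position=q['pos'],tcp_rot=q['rot']);K,d,M=cam_pose('wrist',s)
    im=q['im'];hsv=cv2.cvtColor(im,cv2.COLOR_RGB2HSV)
    m=((hsv[:,:,1]<38)&(hsv[:,:,2]>150)).astype(np.uint8)
    n,l,st,ce=cv2.connectedComponentsWithStats(m)
    k=[i for i in range(1,n) if st[i,4]>300]
    print([(i,st[i].tolist()) for i in k])
    i=max(k,key=lambda i:st[i,4]);m=(l==i).astype(np.uint8)
    c=max(cv2.findContours(m,cv2.RETR_EXTERNAL,cv2.CHAIN_APPROX_NONE)[0],key=cv2.contourArea).reshape(-1,2)
    p=ray_plane(c,.034,K,d,M)[:,:2]
    # body circle: drop handle points, fit
    ctr=np.median(p,0)
    for _ in range(8):
        r=np.linalg.norm(p-ctr,axis=1);b=p[abs(r-.033)<.006]
        A=np.c_[2*b,np.ones(len(b))];x=np.linalg.lstsq(A,(b**2).sum(1),rcond=None)[0];ctr=x[:2]
    print('ctr',ctr,'r',np.sqrt(x[2]+ctr@ctr))
    h=ray_plane(c,.031,K,d,M)[:,:2];t=h[np.linalg.norm(h-ctr,axis=1)>.06]
    v=t.mean(0)-ctr;a=np.degrees(np.arctan2(v[1],v[0]));print('handle ang',a,'len',np.linalg.norm(h-ctr,axis=1).max())
    y=np.radians(q['rot'][2]);e=ctr-q['pos'][:2];tx=np.array([np.cos(y),np.sin(y)]);ty=np.array([np.sin(y),-np.cos(y)])
    print('tool shift',e@tx,e@ty,'pos',q['pos'],'yaw',q['rot'][2])
    kb=np.array([.762,-.128])-ctr;print('dir to kb',np.degrees(np.arctan2(kb[1],kb[0])))
E
python3 -c "
from m import *
meas('pics/w1.npz')"
```

```text
[(1, [0, 0, 443, 346, 110052]), (12, [412, 358, 38, 26, 409])]
ctr [0. 0.] r 0.0
handle ang -13.57173152912485 len 0.7048940110635262
tool shift 0.021221702955007003 -0.5271441843972847 pos [ 0.51407048 -0.11858709  0.16155195] yaw 79.31545985504461
dir to kb -9.535465716606298
```

```bash
python3 -c "
from h import *
im=np.load('pics/w1.npz')['im'];h=cv2.cvtColor(im,cv2.COLOR_RGB2HSV)
for u,v in [(150,100),(180,180),(320,180),(219,182),(278,182),(248,212),(248,152),(250,120),(244,120)]: print(u,v,im[v,u],h[v,u])
"
```

```text
150 100 [203 189 173] [ 16  38 203]
180 180 [202 189 173] [ 17  37 202]
320 180 [203 190 174] [ 17  36 203]
219 182 [150 143 133] [ 18  29 150]
278 182 [188 178 167] [ 16  28 188]
248 212 [189 179 168] [ 16  28 189]
248 152 [232 221 211] [ 14  23 232]
250 120 [225 215 204] [ 16  24 225]
244 120 [228 219 208] [ 17  22 228]
```

```bash
sed -i 's/m=((hsv\[:,:,1\]<38)&(hsv\[:,:,2\]>150)).astype(np.uint8)/m=((hsv[:,:,1]<32)\&(hsv[:,:,2]>110)).astype(np.uint8);m[240:]=0;m[:,400:]=0/' m.py; python3 -c "
from m import *
meas('pics/w1.npz')"
```

```text
[(30, [213, 75, 70, 142, 4426])]
ctr [ 0.51881778 -0.08423958] r 0.03317854808712544
handle ang -117.84545034624284 len 0.06659731966179738
tool shift 0.034632175950521094 -0.0017030806857051383 pos [ 0.51407048 -0.11858709  0.16155195] yaw 79.31545985504461
dir to kb -10.20114801457513
```

```bash
sed -i 's/    ctr=np.median(p,0)/    f=cv2.drawContours(np.zeros_like(m),[c.reshape(-1,1,2)],-1,1,-1);D=cv2.distanceTransform(f,cv2.DIST_L2,5);v,u=np.unravel_index(D.argmax(),D.shape);print(u,v,D.max());ctr=ray_plane((u,v),.034,K,d,M)[0,:2]/' m.py; python3 -c "
from m import *
meas('pics/w1.npz')"
```

```text
[(30, [213, 75, 70, 142, 4426])]
248 182 33.953495
ctr [ 0.50731123 -0.11348404] r 0.03291981661802656
handle ang 77.67784962435445 len 0.09491463525294405
tool shift 0.003761402578884649 -0.007588168636004866 pos [ 0.51407048 -0.11858709  0.16155195] yaw 79.31545985504461
dir to kb -3.2620379065690535
```

Call:
carry_out(
  moves=[
    [0, 0, 0.03, 0.004, -0.0075, 0.02, 1],
    [0, 0, 0.03, 0.004, -0.0075, 0.04, 1],
    [0, 0, 0.03, 0.004, -0.0075, 0.06, 1],
    [0, 0, 0.03, 0.004, -0.0075, 0.075, 1],
    [0, 0, 0.03, 0.004, -0.0075, 0.08, 1],
    [0, 0, 0.03, 0.004, -0.0075, 0.08, 1],
    [0, 0, 0.03, 0.004, -0.0075, 0.08, 1],
  ],
)

```text
t: 2.85
position: [0.5081, -0.1144, 0.0821]
tcp_rot: [179.9, 0.0, 77.5]
wrist_force: [0.5, 0.2, 0.4]
opening: 0.0853
grasp_force: 0.0
```

Run:
```python
from m import *
s=read_state();im,dp=read_camera('wrist');save('w2.png',im);np.savez('pics/w2.npz',im=im,dp=dp,pos=s['position'],rot=s['tcp_rot'])
meas('pics/w2.npz')
```

```text
[(11, [208, 68, 95, 172, 5846]), (12, [233, 207, 32, 33, 825])]
253 180 16.584497
ctr [ 0.50962283 -0.09211212] r 0.03317253630920793
handle ang 75.64829001157531 len 0.07315619559721553
tool shift 0.022051148120430596 -0.003356505880202432 pos [ 0.50813784 -0.11436777  0.08210296] yaw 77.52780386767552
dir to kb -8.093166932125866
```

View pics/w2.png

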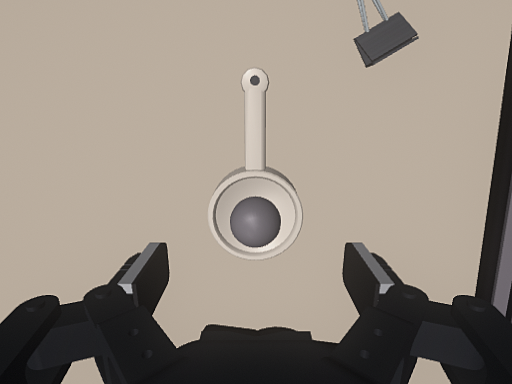

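The wrist view shows the dish rim centred near (255,213), midway between the fingers (columns 168 and 345). My mask cut off the rim at row 240, so I'll extend it.

```bash
sed -i 's/m\[240:\]=0/m[275:]=0;m[235:,:170]=0;m[235:,340:]=0/' m.py; python3 -c "
from m import *
meas('pics/w2.npz')"
```

```text
[(11, [208, 68, 95, 192, 6802]), (12, [233, 207, 32, 34, 832])]
254 214 45.14419
ctr [ 0.50722593 -0.11304277] r 0.033102402445616505
handle ang 77.66069845960783 len 0.09402101217425006
tool shift 0.0010967878308178953 -0.0011765391987300666 pos [ 0.50813784 -0.11436777  0.08210296] yaw 77.52780386767552
dir to kb -3.3598531200766
```

Call:
carry_out(
  moves=[
    [0, 0, 0, 0.001, -0.001, 0.01, 1],
    [0, 0, 0, 0.001, -0.001, 0.02, 1],
    [0, 0, 0, 0.001, -0.001, 0.03, 1],
    [0, 0, 0, 0.001, -0.001, 0.04, 1],
    [0, 0, 0, 0.001, -0.001, 0.05, 1],
    [0, 0, 0, 0.001, -0.001, 0.06, 1],
    [0, 0, 0, 0.001, -0.001, 0.068, 1],
    [0, 0, 0, 0.001, -0.001, 0.074, 1],
    [0, 0, 0, 0.001, -0.001, 0.078, 1],
    [0, 0, 0, 0.001, -0.001, 0.078, 1],
    [0, 0, 0, 0.001, -0.001, 0.078, 1],
  ],
)

```text
t: 4.0
position: [0.507, -0.1132, 0.0035]
tcp_rot: [180.0, 0.0, 77.5]
wrist_force: [-0.9, 0.1, 0.9]
opening: 0.0855
grasp_force: 0.0
```

Run:
```python
from m import *
s=read_state();im,dp=read_camera('wrist');save('w3.png',im);np.savez('pics/w3.npz',im=im,dp=dp,pos=s['position'],rot=s['tcp_rot'])
print(s['position'],s['wrist_force'],s['opening'])
```

```text
[ 0.50702128 -0.1131743   0.00347158] [-0.93117509  0.11710714  0.93222421] 0.08551171880242503
```

View pics/w3.png

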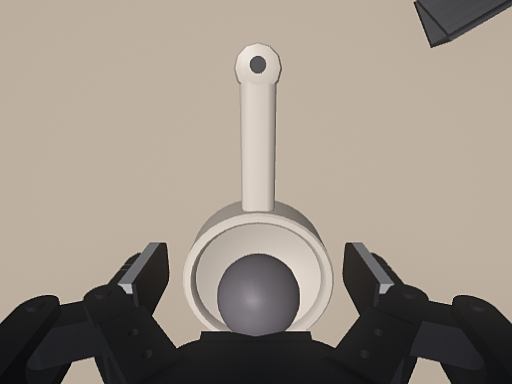

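The fingers straddle the dish, with its rim spanning columns 183–333 between pads at 168 and 345. It is centred to within about 1 mm, so I'll close slowly.

Call:
carry_out(
  moves=[
    [0, 0, 0, 0, 0.0005, 0, 0.95],
    [0, 0, 0, 0, 0.0005, 0, 0.9],
    [0, 0, 0, 0, 0.0005, 0, 0.87],
    [0, 0, 0, 0, 0.0005, 0, 0.85],
    [0, 0, 0, 0, 0.0005, 0, 0.83],
    [0, 0, 0, 0, 0.0005, 0, 0.82],
    [0, 0, 0, 0, 0.0005, 0, 0.81],
    [0, 0, 0, 0, 0.0005, 0, 0.8],
    [0, 0, 0, 0, 0.0005, 0, 0.79],
    [0, 0, 0, 0, 0.0005, 0, 0.78],
    [0, 0, 0, 0, 0.0005, 0, 0.77],
    [0, 0, 0, 0, 0.0005, 0, 0.76],
    [0, 0, 0, 0, 0.0005, 0, 0.75],
    [0, 0, 0, 0, 0.0005, 0, 0.73],
    [0, 0, 0, 0, 0.0005, 0, 0.7],
    [0, 0, 0, 0, 0.0005, 0, 0.65],
    [0, 0, 0, 0, 0.0005, 0, 0.6],
    [0, 0, 0, 0, 0.0005, 0, 0.5],
    [0, 0, 0, 0, 0.0005, 0, 0.3],
    [0, 0, 0, 0, 0.0005, 0, 0.3],
  ],
)

```text
t: 6.05
position: [0.5078, -0.1134, 0.0041]
tcp_rot: [179.9, 0.0, 77.5]
wrist_force: [-1.1, 1.5, 9.2]
opening: 0.0641
grasp_force: 64.5
```

Run:
```python
from m import *
s=read_state();im,dp=read_camera('wrist');save('w4.png',im)
print(s['t'],s['position'],s['wrist_force'],s['ft_torque'],s['opening'],s['grasp_force'])
```

```text
6.05 [ 0.50780587 -0.11337201  0.00414113] [-1.14095304  1.53256087  9.20454281] [ 0.12059647  0.15603943 -0.05158298] 0.06411347766092886 64.46690409793518
```

View pics/w4.png

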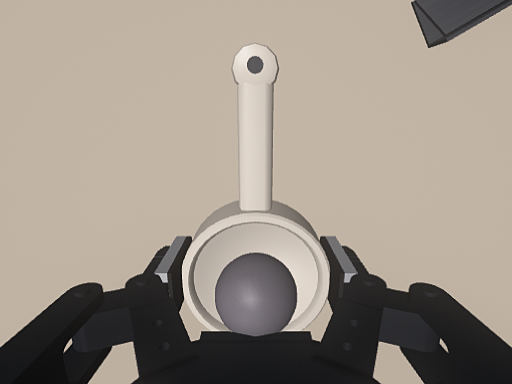

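The dish is gripped at 64 N, with the ball still in the middle near (256,293). Next is a smooth vertical lift.

Call:
carry_out(
  moves=[
    [0, 0, 0, 0, 0, -0.0005, 0.3],
    [0, 0, 0, 0, 0, -0.0015, 0.3],
    [0, 0, 0, 0, 0, -0.003, 0.3],
    [0, 0, 0, 0, 0, -0.006, 0.3],
    [0, 0, 0, 0, 0, -0.01, 0.3],
    [0, 0, 0, 0, 0, -0.016, 0.3],
    [0, 0, 0, 0, 0, -0.024, 0.3],
    [0, 0, 0, 0, 0, -0.033, 0.3],
    [0, 0, 0, 0, 0, -0.043, 0.3],
    [0, 0, 0, 0, 0, -0.053, 0.3],
    [0, 0, 0, 0, 0, -0.064, 0.3],
    [0, 0, 0, 0, 0, -0.075, 0.3],
    [0, 0, 0, 0, 0, -0.086, 0.3],
    [0, 0, 0, 0, 0, -0.096, 0.3],
    [0, 0, 0, 0, 0, -0.105, 0.3],
    [0, 0, 0, 0, 0, -0.112, 0.3],
    [0, 0, 0, 0, 0, -0.118, 0.3],
    [0, 0, 0, 0, 0, -0.122, 0.3],
    [0, 0, 0, 0, 0, -0.124, 0.3],
    [0, 0, 0, 0, 0, -0.125, 0.3],
  ],
)

```text
t: 8.1
position: [0.5072, -0.1132, 0.1283]
tcp_rot: [-180.0, -0.0, 77.5]
wrist_force: [-0.1, 0.2, -2.3]
opening: 0.0639
grasp_force: 66.2
```

Call:
carry_out(
  moves=[
    [0, 0, 0, 0, 0, 0, 0.3],
    [0, 0, 0, 0, 0, 0, 0.3],
    [0, 0, 0, 0, 0, 0, 0.3],
  ],
)

```text
t: 8.4
position: [0.5071, -0.1131, 0.128]
tcp_rot: [-180.0, -0.0, 77.5]
wrist_force: [-0.5, -0.4, -1.2]
opening: 0.0642
grasp_force: 66.2
```

Run:
```python
from m import *
s=read_state();im,dp=read_camera('wrist');im2,_=read_camera('side');a=im2[100:300,100:366];a=cv2.resize(a,None,fx=1.5,fy=1.5);b=cv2.resize(im,(400,300));save('w5.png',np.hstack([b,a[:300,:399]]))
print(s['t'],s['position'],s['tcp_rot'],s['wrist_force'],s['ft_torque'],s['opening'],s['grasp_force'],s['joints'])
```

```text
8.4 [ 0.50711915 -0.11313426  0.12796067] [-1.79965768e+02 -7.61334348e-03  7.75074501e+01] [-0.48513236 -0.43949223 -1.20750765] [-0.0171219  -0.01548788 -0.03704697] 0.06421576332626508 66.20474368915893 [-2.56800321e+01  1.02572980e+01  1.05117784e+02 -4.39274462e-04
  6.46599844e+01 -1.31872963e+01]
```

View pics/w5.png

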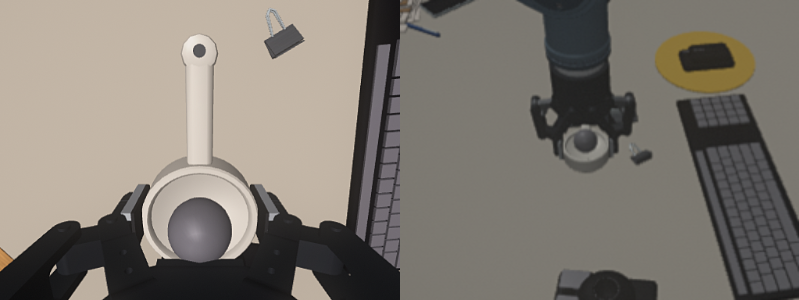

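The dish is up, level, with the ball centred near (200,232) in the left panel. Now I'll make the quarter turn (about −81°) in two smooth halves.

Call:
carry_out(
  moves=[
    [0, 0, 0.005, 0, 0, 0, 0.3],
    [0, 0, 0.02, 0, 0, 0, 0.3],
    [0, 0, 0.043, 0, 0, 0, 0.3],
    [0, 0, 0.074, 0, 0, 0, 0.3],
    [0, 0, 0.111, 0, 0, 0, 0.3],
    [0, 0, 0.153, 0, 0, 0, 0.3],
    [0, 0, 0.2, 0, 0, 0, 0.3],
    [0, 0, 0.25, 0, 0, 0, 0.3],
    [0, 0, 0.302, 0, 0, 0, 0.3],
    [0, 0, 0.355, 0, 0, 0, 0.3],
    [0, 0, 0.408, 0, 0, 0, 0.3],
    [0, 0, 0.46, 0, 0, 0, 0.3],
    [0, 0, 0.51, 0, 0, 0, 0.3],
    [0, 0, 0.557, 0, 0, 0, 0.3],
    [0, 0, 0.599, 0, 0, 0, 0.3],
    [0, 0, 0.636, 0, 0, 0, 0.3],
    [0, 0, 0.667, 0, 0, 0, 0.3],
    [0, 0, 0.69, 0, 0, 0, 0.3],
    [0, 0, 0.705, 0, 0, 0, 0.3],
    [0, 0, 0.71, 0, 0, 0, 0.3],
  ],
)

```text
t: 10.5
position: [0.5073, -0.1132, 0.1283]
tcp_rot: [180.0, 0.0, 36.8]
wrist_force: [-0.0, 0.4, -2.1]
opening: 0.0641
grasp_force: 66.2
```

Call:
carry_out(
  moves=[
    [0, 0, 0.005, 0, 0, 0, 0.3],
    [0, 0, 0.02, 0, 0, 0, 0.3],
    [0, 0, 0.043, 0, 0, 0, 0.3],
    [0, 0, 0.074, 0, 0, 0, 0.3],
    [0, 0, 0.111, 0, 0, 0, 0.3],
    [0, 0, 0.153, 0, 0, 0, 0.3],
    [0, 0, 0.2, 0, 0, 0, 0.3],
    [0, 0, 0.25, 0, 0, 0, 0.3],
    [0, 0, 0.302, 0, 0, 0, 0.3],
    [0, 0, 0.355, 0, 0, 0, 0.3],
    [0, 0, 0.408, 0, 0, 0, 0.3],
    [0, 0, 0.46, 0, 0, 0, 0.3],
    [0, 0, 0.51, 0, 0, 0, 0.3],
    [0, 0, 0.557, 0, 0, 0, 0.3],
    [0, 0, 0.599, 0, 0, 0, 0.3],
    [0, 0, 0.636, 0, 0, 0, 0.3],
    [0, 0, 0.667, 0, 0, 0, 0.3],
    [0, 0, 0.69, 0, 0, 0, 0.3],
    [0, 0, 0.705, 0, 0, 0, 0.3],
    [0, 0, 0.71, 0, 0, 0, 0.3],
  ],
)

```text
t: 12.5
position: [0.5073, -0.1132, 0.1283]
tcp_rot: [180.0, 0.0, -3.9]
wrist_force: [-0.5, -0.1, -1.8]
opening: 0.064
grasp_force: 66.2
```

Call:
carry_out(
  moves=[
    [0, 0, 0, 0, 0, 0, 0.3],
    [0, 0, 0, 0, 0, 0, 0.3],
    [0, 0, 0, 0, 0, 0, 0.3],
    [0, 0, 0, 0, 0, 0, 0.3],
    [0, 0, 0, 0, 0, 0, 0.3],
    [0, 0, 0, 0, 0, 0, 0.3],
    [0, 0, 0, 0, 0, 0, 0.3],
    [0, 0, 0, 0, 0, 0, 0.3],
    [0, 0, 0, 0, 0, 0, 0.3],
    [0, 0, 0, 0, 0, 0, 0.3],
  ],
)

```text
t: 13.5
position: [0.5073, -0.1132, 0.1283]
tcp_rot: [180.0, -0.0, -3.9]
wrist_force: [-0.3, -0.5, -1.9]
opening: 0.0645
grasp_force: 66.2
```

Run:
```python
from m import *
s=read_state();im,dp=read_camera('wrist');im2,_=read_camera('side');a=im2[100:300,100:366];a=cv2.resize(a,None,fx=1.5,fy=1.5);b=cv2.resize(im,(400,300));save('w6.png',np.hstack([b,a[:300,:399]]))
print(s['t'],s['position'],s['tcp_rot'],s['wrist_force'],s['opening'],s['grasp_force'],s['joint_velocities'])
```

```text
13.5 [ 0.50731855 -0.11321384  0.12829419] [ 1.79999316e+02 -2.21786458e-03 -3.85063988e+00] [-0.30562116 -0.47318717 -1.92734768] 0.06446312913008699 66.20452783070505 [ 0.05949853 -0.01898547 -0.06560148  0.04837904 -0.02839106  0.01200024]
```

View pics/w6.png

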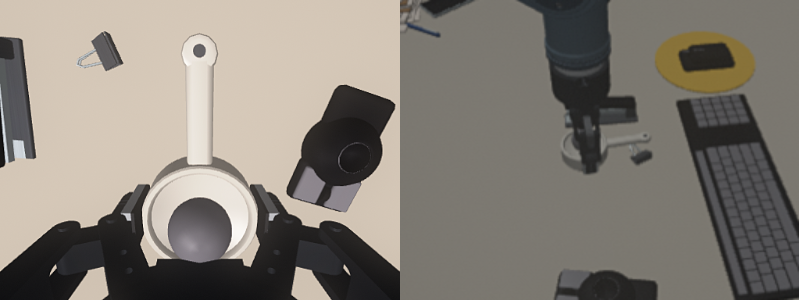

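The wrist view shows the handle tip at (199,50), straight ahead of the tool. The ball is centred at about (200,232) and the clip, trackball and stapler look untouched. The measured yaw of −3.9° matches the direction to the keyboard's middle (about −3.3°), so I'm handing in.

```bash
python3 -c "
from plant import *
print(close_job())"
```

```text
the job is handed in; nothing more can be done
None
```

The job is handed in (no verdict came back): the arm is holding the dish level and still, about 12 cm above the desk, with the ball centred and the handle pointing at the middle of the colleague's keyboard.

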